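# Put the fitter's tools back in their foam inserts

### The job

End of shift, tool check: put each of the four hand tools lying loose on the trolley (two spanners, pliers, hexagon key) back into the black foam insert that is cut to its outline, so that every tool lies flat on the floor of its own cut-out and an empty cut-out would show a missing tool. Leave the glue bottle and the tin of screws where they stand.

Things in the scene. Friction and masses are not known exactly. Their poses are not given: they have to be found in the camera images.
- spanner_17: the larger combination spanner, bright steel, 193 x 40 x 9 mm, lying flat. Origin: centre of its outline, on its underside; y along its length, open end (40 wide) at +y, ring end (30 wide, 9 thick) at -y; shank 18 mm wide, 5 mm thick, its upper face 5 mm up. Balances near the origin
- spanner_13: the smaller combination spanner, black, 154 x 30 x 9 mm, lying flat. Origin: centre of its outline, on its underside; y along its length, open end (30 wide) at +y, ring end (22 wide, 9 thick) at -y; shank 14 mm wide, 5 mm thick, its upper face 5 mm up. Balances near the origin
- pliers: combination pliers with red handles, closed, one rigid piece, 172 x 50 x 14 mm, lying flat. Origin: centre of its outline, on its underside; y along its length, jaws (24 mm wide) at +y, handles at -y; 48 mm wide over both handles from y = -86 to 0 mm, where it can be gripped across both, best just behind the pivot at y = -5 mm
- hex_key: hexagon key, black steel, L-shaped, 38 x 109 x 8 mm, lying flat. Origin: centre of its outline, on its underside; the long arm (10 mm wide) runs along y at x = -14 mm, from y = -55 to 55 mm; the short arm runs along x at y = -50 mm, to x = 19 mm. Grip the long arm, x = -14 mm, near y = 0
- foam_spanner_17: fixed black foam tool insert, 84x215x22; cut-out = its tool's outline + 7 mm all round, 12 deep, yellow floor 10 above the underside; a 64 long black finger trough as deep crosses the full width at its middle. Origin: centre of underside, y lengthwise; a seated tool has its origin 10 mm above, axes alike. Long spanner outline: 207 long, 54 wide at +y end, 44 at -y
- foam_spanner_13: fixed black foam tool insert, 84x215x22; cut-out = its tool's outline + 7 mm all round, 12 deep, yellow floor 10 above the underside; a 64 long black finger trough as deep crosses the full width at its middle. Origin: centre of underside, y lengthwise; a seated tool has its origin 10 mm above, axes alike. Short spanner outline: 168 long, 44 wide at +y end, 36 at -y
- foam_pliers: fixed black foam tool insert, 84x215x22; cut-out = its tool's outline + 7 mm all round, 12 deep, yellow floor 10 above the underside; a 64 long black finger trough as deep crosses the full width at its middle. Origin: centre of underside, y lengthwise; a seated tool has its origin 10 mm above, axes alike. Pliers outline: 186 long, 64 wide at -y (handles), 40 at +y (jaws)
- foam_hex_key: fixed black foam tool insert, 84x215x22; cut-out = its tool's outline + 7 mm all round, 12 deep, yellow floor 10 above the underside; a 64 long black finger trough as deep crosses the full width at its middle. Origin: centre of underside, y lengthwise; a seated tool has its origin 10 mm above, axes alike. L outline: 124 long, slot 24 wide along y at x = -14, foot to +x at -y end
- glue_bottle: bystander: white glue bottle with a green label and orange nozzle, 44 mm across, 147 mm tall, standing loose. Origin: centre of its underside
- screw_tin: bystander: round open tin of screws, 67 mm across, 38 mm tall, standing loose. Origin: centre of its underside

How it is judged (in metres and radians):
At the end, for the whole second after the job is handed in: Each of the four tools lies still and flat on the floor of the cut-out made for it: its origin within 12 mm of the insert's origin seen from above and 6 to 13.5 mm above it, tilted less than 0.06 rad, its length within 0.2 rad of the insert's (horizontal distance between spanner_17 and foam_spanner_17 below 0.012 m and z of spanner_17 in the frame of foam_spanner_17 between 0.006 and 0.0135 m and angle between each of spanner_17, spanner_13, pliers, hex_key's own z axis and vertical below 0.06 rad and angle between the y axis of spanner_17 and the y axis of foam_spanner_17, either way round below 0.2 rad and linear speed of each of spanner_17, spanner_13, pliers, hex_key below 0.02 m/s and angular speed of each of spanner_17, spanner_13, pliers, hex_key below 0.2 rad/s and horizontal distance between spanner_13 and foam_spanner_13 below 0.012 m and z of spanner_13 in the frame of foam_spanner_13 between 0.006 and 0.0135 m and angle between the y axis of spanner_13 and the y axis of foam_spanner_13, either way round below 0.2 rad and horizontal distance between pliers and foam_pliers below 0.012 m and z of pliers in the frame of foam_pliers between 0.006 and 0.0135 m and angle between the y axis of pliers and the y axis of foam_pliers, either way round below 0.2 rad and horizontal distance between hex_key and foam_hex_key below 0.012 m and z of hex_key in the frame of foam_hex_key between 0.006 and 0.0135 m and angle between the y axis of hex_key and the y axis of foam_hex_key, either way round below 0.2 rad); the robot touches nothing.
It fails at once if the glue bottle is shifted more than 40 mm or tipped over (distance of glue_bottle from where it was at the start of the episode above 0.04 m or angle between glue_bottle's own z axis and vertical above 0.35 rad).
It fails at once if the screw tin is shifted more than 40 mm or tipped over (distance of screw_tin from where it was at the start of the episode above 0.04 m or angle between screw_tin's own z axis and vertical above 0.35 rad).
It also fails if it takes over 112 s, if anything falls off the work surface, if the arm or the gripper's body presses on something with over 40 N, if the wrist force passes 120 N, or if a joint passes its speed limit or range.

### The arm

A 6-joint arm with a two-finger parallel gripper is mounted at the origin on a cart in front of the work surface, level with it; the furniture and walls round the work are solid. World frame = base frame: x ahead of the robot, y to its left, z up, the work surface at z = 0. Lengths are in m, angles in degrees, forces in N, time in s.
With the tool pointing down it reaches from about 0.425 to 1.125 m from the base axis. Payload 14.9 kg.
Tool frame: the origin (TCP) lies midway between the tips of the shut fingers; the grasp point (between the pads) lies 19 mm behind it; z points along the fingers, x is the direction in which the jaws open and shut, and the axes are right-handed (so a half turn about z gives the same grasp; the last joint's range is limited). The gripper opens to 91 mm and grips with 3 to 60 N. Pads are 32 mm wide; open, the fingers measure 118 mm over their backs; the gripper's body (76 mm by 178 mm) begins 60 mm behind the grasp point.
Start: joints at [70.743, 21.709, 99.362, -0, 58.929, -1.908], TCP at [0.209, 0.668, 0.214] pointing down, gripper open.
Joint ranges: [-158.91, 158.91], [-42.39, 125.64], [0.06, 152.35], [-60.88, 240.88], [17.5, 164.5], [-176.32, 176.32]. Speed limits (degrees/s): [108.29, 108.29, 136.94, 180, 180, 180].

### API

Orientations are given as [roll, pitch, yaw] about the fixed x, y, z axes, in that order (R = Rz(yaw) Ry(pitch) Rx(roll)).
In Python, from rig import robot, vision, job gives the robot as it stands.
- The arm moves only by the tool play_rows, never from a script. Its argument "motion" is one flat list of numbers, 7 for each row, row after row: the shift along the world's x, y, z in m, then the turn, a rotation vector about the world's x, y, z in units of 6 degrees (1.0 is 6 degrees), then the closure, from -1 (fully open) to 1 (shut). A call has 1 to 10 rows; each row shifts and turns the commanded pose from where the row before left it; what a row does not reach is not made up. A row lasts 1/10 s, in which the tool goes at most 50 mm and 8.59 degrees, less where a joint would pass 70% of its speed; a pose out of reach is approached as far as the arm can. A call with a gripper value outside its range is refused whole. The fingers move at their own pace and stop on an object; "grip_force" is the grip in N (left out, the last holds). Time passes only in rows, so rows that do not move let the fingers close. It gives the time, the measured TCP pose, the force and the opening at its end, in the units of the state.
- robot.get_obs(): the state, without advancing time (a new reading comes with each control period).
- vision.read_camera(name): name is "scene" or "top"; returns the picture (384x512x3 uint8, red, green, blue); there is no depth.
- vision.camera_params(name): a dict with "K" (3x3 intrinsics, pixels), "k1" (the pictures are not rectified: a ray, as slopes to the right and down, at radius r is drawn at 1 + k1 r^2 times it, then the intrinsics apply), "position" and "orientation" of the camera in the world. Camera axes: x right, y down, z forward; pixel columns grow to the right and rows downward; lengths in m; the calibration is good to about 2 mm. A picture is of the moment at which its call begins. camera_params takes no time and is no camera call.
- job.sign_off(): hands the job in, once; it reports no verdict.
The state is a dict: "t": time; "joint_positions": joint angles; "qd": joint speeds; "effort": joint torques, N m; "tool_pos": TCP position; "tcp_rot": TCP orientation; "force": force on the tool from outside, world axes, zero at the start; "torque": the same for the moment, N m; "grip_width": finger opening in m.
Only numpy, scipy, OpenCV 4.12 (cv2) and the standard library are available. Lean on these libraries where they do the work, as an engineer would, in place of code of your own. Each camera call takes 0.05 s, during which the arm holds its last target. There are 200 camera calls.

## Working session

There is one attempt and no reset: what is moved stays moved. The work goes in short steps, Python scripts to look and compute and a tool call to move; the robot and the scene stay as the last step left them, time stands still between calls to the robot, and variables do not carry over. Pictures are saved under pics/ and viewed, about 12 in all and at most 16, crops included, and the job is handed in when it is done.

Besides the shell and the picture viewer there is one more tool, called after "Call:" as name(argument=value, ...) on one line, values as JSON. play_rows: Moves the arm, as the interface text tells. Its arguments: {"type":"object","properties":{"motion":{"type":"array","items":{"type":"number"}},"grip_force":{"type":"number"}},"required":["motion"]}

```bash
ls; mkdir -p pics; python3 - <<'E'
from rig import robot,vision
import cv2,numpy as np
for n in("scene","top"):
    p=vision.camera_params(n);print(n,p)
    cv2.imwrite(f"pics/{n}0.png",cv2.resize(vision.read_camera(n)[:,:,::-1],(800,600),interpolation=cv2.INTER_CUBIC))
print(robot.get_obs())
E
```

```text
pics
scene {'K': array([[497.45885259,   0.        , 257.93170978],
       [  0.        , 497.45885259, 192.45235064],
       [  0.        ,   0.        ,   1.        ]]), 'k1': -0.14865872245636155, 'position': array([-0.23367315, -0.84734851,  0.84721998]), 'orientation': array([-126.23850033,   -0.82832664,  -42.0320935 ])}
top {'K': array([[434.34893132,   0.        , 253.90629006],
       [  0.        , 434.34893132, 189.78922737],
       [  0.        ,   0.        ,   1.        ]]), 'k1': -0.05134344982170367, 'position': array([ 0.30554374, -0.05441732,  1.28547404]), 'orientation': array([-169.87201937,    0.33838063,  -90.54770803])}
{'t': 0.1, 'joint_positions': array([ 7.07433564e+01,  2.17364959e+01,  9.93913282e+01, -1.28144330e-03,
        5.89272443e+01, -1.90912887e+00]), 'qd': array([ 0.15267208,  0.05789556, -0.12973395,  0.10177467,  0.0145849 ,
       -0.04557729]), 'effort': array([ 2.64798095e-03, -7.65032530e+01, -4.35289550e+01,  6.52303873e-02,
        3.97331198e-02, -1.15014694e-05]), 'tool_pos': array([0.208628  , 0.6678296 , 0.21334989]), 'tcp_rot': array([-1.79999262e+02,  5.50743529e-02,  7.26531476e+01]), 'force': array([-0.50640702,  0.12095874,  0.03270327]), 'torque': array([-0.03937386,  0.01518017,  0.01637225]), 'grip_width': 0.0914477049207534}
```

View pics/scene0.png

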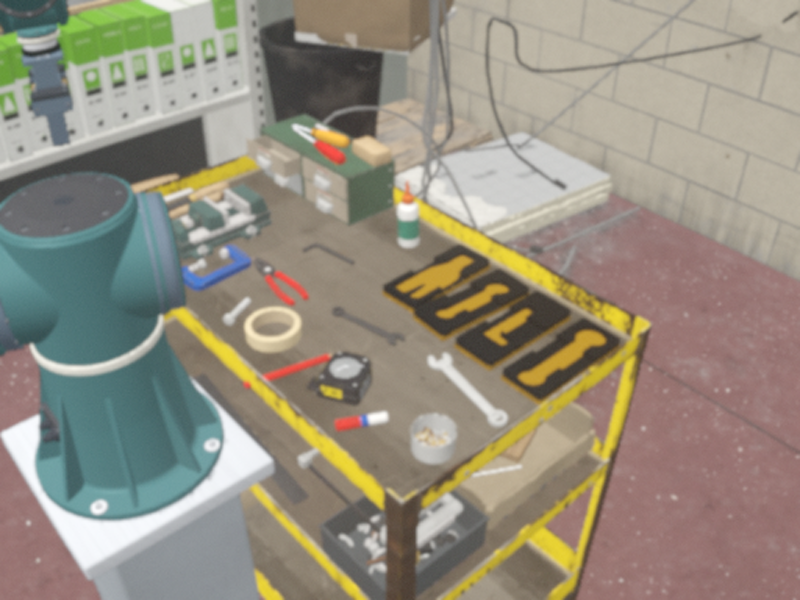

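View pics/top0.png

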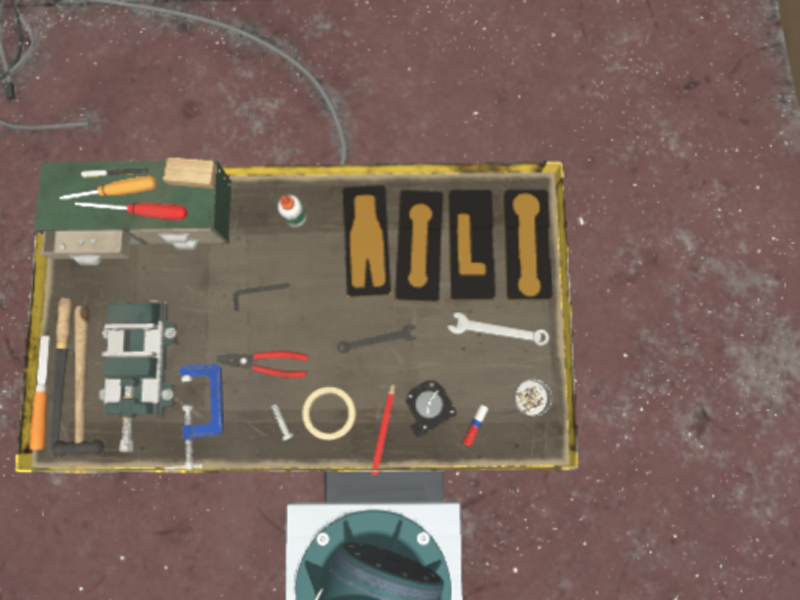

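Top view (800x600 scale, world x up and −y right): inserts, left to right, are pliers (367,243), spanner_13 (420,246), hex key (471,245) and spanner_17 (528,245). Loose tools: spanner_17 (498,328), spanner_13 (377,338), pliers (263,363), hex key (261,293). The glue bottle is at (291,210) and the tin at (533,397).

```bash
cat > h.py <<'E'
from rig import robot,vision
import cv2,numpy as np
from scipy.spatial.transform import Rotation as R
P={n:vision.camera_params(n) for n in("scene","top")}
def rays(n,uv):
    p=P[n];uv=np.asarray(uv,float).reshape(-1,1,2)
    # distorted = und*(1+k1 r^2)
    s=cv2.undistortPoints(uv,p["K"],np.array([p["k1"],0,0,0,0.])).reshape(-1,2)
    return np.c_[s,np.ones(len(s))]@R.from_euler("xyz",p["orientation"],degrees=True).as_matrix().T
def plane(n,uv,z):
    d=rays(n,uv);o=P[n]["position"];return o+d*((z-o[2])/d[:,2])[:,None]
def proj(n,X):
    p=P[n];c=(np.atleast_2d(X)-p["position"])@R.from_euler("xyz",p["orientation"],degrees=True).as_matrix()
    s=c[:,:2]/c[:,2:];s=s*(1+p["k1"]*(s**2).sum(1,keepdims=True))
    return s@p["K"][:2,:2].T+p["K"][:2,2]
def tri(uv1,uv2):  # top, scene -> point, gap
    d1,d2=rays("top",[uv1])[0],rays("scene",[uv2])[0];o1,o2=P["top"]["position"],P["scene"]["position"]
    s=np.linalg.lstsq(np.c_[d1,-d2],o2-o1,rcond=None)[0];a,b=o1+s[0]*d1,o2+s[1]*d2
    return (a+b)/2,np.linalg.norm(a-b)
def top(k=1):
    return np.mean([vision.read_camera("top").astype(float) for _ in range(k)],0).astype(np.uint8)
E
python3 - <<'E'
from h import *
im=top(1);sc=vision.read_camera("scene")
cv2.imwrite("top.png",im[:,:,::-1]);cv2.imwrite("scene.png",sc[:,:,::-1])
c=im[120:250,130:370]
cv2.imwrite("pics/c1.png",cv2.resize(c[:,:,::-1],None,fx=3.33,fy=3.33,interpolation=cv2.INTER_CUBIC))
c=sc[130:290,120:400]
cv2.imwrite("pics/c2.png",cv2.resize(c[:,:,::-1],None,fx=2.85,fy=2.85,interpolation=cv2.INTER_CUBIC))
hsv=cv2.cvtColor(im,cv2.COLOR_RGB2HSV)
def comps(m,name,z,amin=60):
    n,l,st,ce=cv2.connectedComponentsWithStats(m.astype(np.uint8))
    for i in range(1,n):
        x,y,w,h,a=st[i]
        if a>amin and 125<y<270 and 130<x<360:
            ct=max(cv2.findContours((l==i).astype(np.uint8),0,1)[0],key=len).reshape(-1,2).astype(float)
            q=plane("top",ct,z)[:,:2].astype(np.float32);r=cv2.minAreaRect(q)
            print(name,st[i],np.round(r[0],4),np.round(r[1],4),round(r[2],1))
H,S,V=[hsv[...,i].astype(int) for i in range(3)]
comps((H>12)&(H<28)&(S>120)&(V>110),"yellow",.010)
comps(((H<8)|(H>172))&(S>140)&(V>100),"red",.007,30)
comps((V>165)&(S<60),"bright",.005,40)
comps(V<58,"dark",.022)
comps(V<75,"dark5",.005)
E
```

```text
yellow [261 130  16  54 553] [ 0.6362 -0.0944] [0.0428 0.1656] 87.9
yellow [293 137  18  39 383] [ 0.6363 -0.1933] [0.051  0.1185] 89.4
red [163 225  34   6 126] [0.4242 0.1718] [0.0983 0.014 ] 87.7
red [162 234  34   8 115] [0.3923 0.1749] [0.099  0.0125] 82.3
red [239 253  13  47 205] [ 0.2815 -0.0202] [0.0129 0.1354] 77.3
bright [287 200  64  21 427] [ 0.4714 -0.2413] [0.1889 0.0399] 81.8
bright [330 243  20  23 277] [ 0.341  -0.2974] [0.0557 0.0639] 87.4
bright [267 251  15  16 161] [ 0.3282 -0.1075] [0.0376 0.0415] 30.2
bright [174 259  12  23  77] [0.3001 0.1716] [0.0665 0.0129] 25.0
bright [304 259   8  11  54] [ 0.3136 -0.2038] [0.0142 0.0287] 61.7
dark5 [260 244  32  36 369] [ 0.3261 -0.101 ] [0.0815 0.0861] 28.9
```

View pics/c1.png

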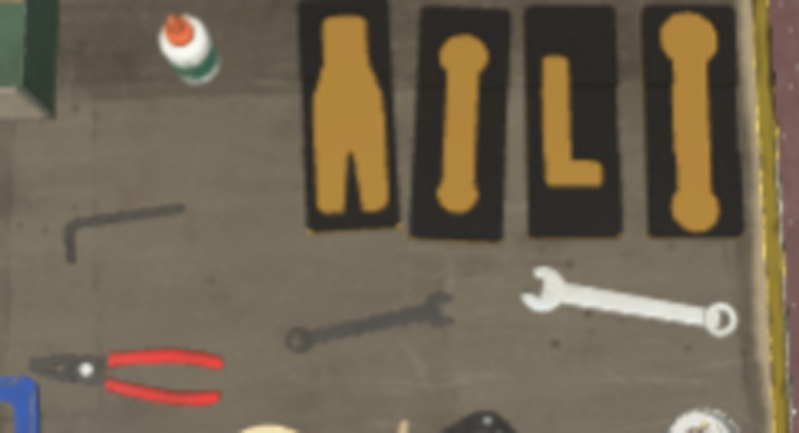

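View pics/c2.png

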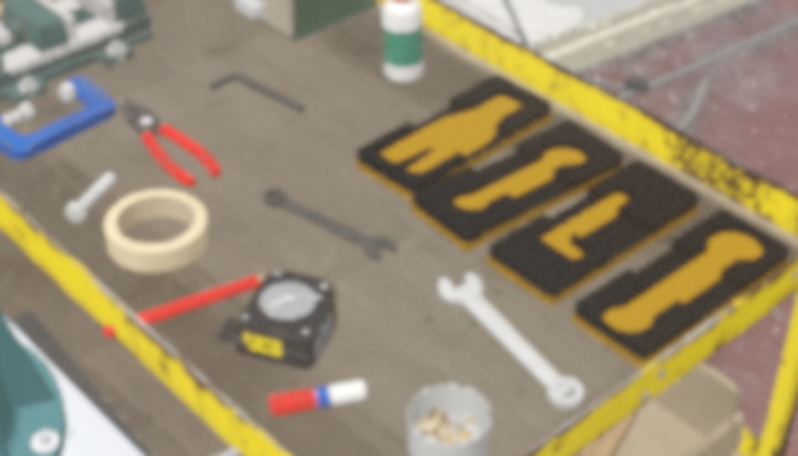

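The crops show all four tools lying free. The inserts' y axes point along world +x. Relative to the inserts, the hex key and spanner_13 must turn by about +90°, spanner_17 and the pliers by about −90°.

```bash
cat > meas.py <<'E'
from h import *
def blob(im,roi,mode,thr):
    x,y,w,h=roi;c=cv2.GaussianBlur(im[y:y+h,x:x+w],(0,0),.5).astype(float)
    bg=np.median(c.reshape(-1,3),0);d=c-bg
    m={"dark":d.mean(2)<-thr,"bright":d.mean(2)>thr,"yellow":(c[...,0]-c[...,2]>70),"black":c.max(2)<thr,"red":(c[...,0]-c[...,1]>60)}[mode]
    if mode=="any": pass
    n,l,st,ce=cv2.connectedComponentsWithStats(m.astype(np.uint8),connectivity=8)
    i=1+np.argmax(st[1:,4]);mm=(l==i).astype(np.uint8)
    ct=np.vstack([k.reshape(-1,2) for k in cv2.findContours(mm,0,1)[0]]).astype(float)+[x,y]
    return ct,ce[i]+[x,y],st[i,4]
def rect(ct,z):
    r=cv2.minAreaRect(plane("top",ct,z)[:,:2].astype(np.float32));(w,h),a=r[1],r[2]
    if w>h:a+=90   # direction of long side = a+90
    a=(a+90)%180
    return np.r_[np.round(r[0],4),sorted((round(w,4),round(h,4))),round(a,1)]
E
python3 - <<'E'
from meas import *
im=cv2.imread("top.png")[:,:,::-1];sc=cv2.imread("scene.png")[:,:,::-1]
T={"s17":((284,196,72,30),(268,222,64,56),"bright",35),"s13":((211,202,62,30),(208,193,58,32),"dark",18),
"hex":((145,176,46,26),(190,150,42,24),"dark",18)}
for k,(a,b,m,t) in T.items():
    ct,c,n=blob(im,a,m,t);cs,c2,n2=blob(sc,b,m,t)
    X,g=tri(c,c2);print(k,rect(ct,.005),"centroid tri",X.round(4),round(g,4),n,n2)
F={"fpl":(217,117,34,76),"fs13":(250,118,36,78),"fhex":(285,117,36,78),"fs17":(320,117,36,78)}
S={"fpl":(250,155,66,50),"fs13":(272,172,70,52),"fhex":(296,185,74,56),"fs17":(325,205,76,58)}
for k,a in F.items():
    cb,c,n=blob(im,a,"black",75);cy,cyc,ny=blob(im,a,"yellow",0);ys,ysc,_=blob(sc,S[k],"yellow",0)
    X,g=tri(cyc,ysc);print(k,"black",rect(cb,.022),"yellow",rect(cy,.010),"tri",X.round(4),round(g,4))
# pliers: handle red ends, hinge
c=im[215:250,135:200].astype(int);print(c.max(2)[::2,::3])
E
```

```text
s17 [ 4.715e-01 -2.425e-01  4.070e-02  1.913e-01  8.190e+01] centroid tri [ 0.4704 -0.239  -0.0039] 0.0015 475 517
s13 [ 4.523e-01 -9.200e-03  2.390e-02  1.402e-01  1.042e+02] centroid tri [ 0.4547 -0.013  -0.0012] 0.0018 170 185
hex [5.493e-01 2.179e-01 3.360e-02 1.121e-01 1.151e+02] centroid tri [ 5.473e-01  2.257e-01 -5.000e-04] 0.0 115 79
fpl black [0.6449 0.0102 0.0845 0.2162 2.3   ] yellow [0.6461 0.0095 0.0646 0.1816 2.4   ] tri [0.6389 0.0103 0.0101] 0.0028
fs13 black [ 6.338e-01 -9.170e-02  8.390e-02  2.167e-01  1.762e+02] yellow [ 6.347e-01 -9.290e-02  3.990e-02  1.625e-01  1.779e+02] tri [ 0.6363 -0.092   0.0116] 0.001
fhex black [ 6.359e-01 -1.925e-01  8.540e-02  2.139e-01  1.791e+02] yellow [ 6.363e-01 -1.933e-01  5.100e-02  1.186e-01  1.794e+02] tri [ 0.6767 -0.2196 -0.08  ] 0.0733
fs17 black [ 6.347e-01 -3.002e-01  8.640e-02  2.140e-01  1.798e+02] yellow [ 6.362e-01 -3.000e-01  4.920e-02  2.002e-01  1.783e+02] tri [ 0.6668 -0.3258 -0.0568] 0.0291
[[121 121 119 119 121 121 122 121 117 119 119 120 120 119 119 118 117 116
  118 117 117 115]
 [122 123 121 121 122 123 122 1
[... 850 characters left out ...]
4 170 134 124 121 121 121 122
  121 121 121 122]
 [166 167  94 120 121 121 120 120 116 152 196 220 219 204 177 144 131 128
  130 143 137 119]
 [169 157  98 118 120 119 121 121 115 118 116 132 160 204 211 208 202 209
  223 231 190 119]
 [172 162 101 117 117 120 120 119 115 116 115 110 110 115 130 142 154 170
  184 160 129 119]
 [174 165 113 113 114 119 116 116 113 115 113 110 111 111 113 114 116 122
  121 119 119 118]
 [169 163 115 111 113 114 115 116 114 113 113 110 112 114 114 115 115 118
  119 118 119 119]
 [165 159 116 117 115 115 116 117 117 115 115 113 114 116 115 116 117 117
  117 116 118 118]
 [160 155 115 119 116 111 117 118 117 115 116 116 115 116 116 116 117 117
  119 118 118 118]]
```

```bash
python3 - <<'E'
from meas import *
im=cv2.imread("top.png")[:,:,::-1];sc=cv2.imread("scene.png")[:,:,::-1]
for t in(8,11,14):
    ct,c,n=blob(im,(211,202,62,30),"dark",t);print("s13",t,rect(ct,.005),n)
    ct,c,n=blob(im,(145,176,46,26),"dark",t);print("hex",t,rect(ct,.004),n)
a=(145,176,46,26);c=im[176:202,145:191].astype(float).mean(2);m=np.median(c)-c>9
ys,xs=np.nonzero(m);uv=np.c_[xs+145,ys+176];
L=uv[(uv[:,0]>155)&(uv[:,1]<192)];X=plane("top",L,.004)[:,:2]
v=cv2.fitLine(X.astype(np.float32),cv2.DIST_HUBER,0,.01,.01).ravel();print("hex arm",v,np.degrees(np.arctan2(v[1],v[0])),"yrange",X[:,1].min(),X[:,1].max(), "all",plane("top",uv,.004)[:,:2].min(0),plane("top",uv,.004)[:,:2].max(0))
c=im[212:252,135:200].astype(float);bg=np.array([np.median(c[...,i]) for i in range(3)])
m=(np.abs(c-bg).max(2)>16).astype(np.uint8);m[19:,:10]=0;m[17:,:6]=0
n,l,st,ce=cv2.connectedComponentsWithStats(m,connectivity=8);m=l==1+np.argmax(st[1:,4])
for r in m.astype(int):print("".join(".#"[k] for k in r))
ys,xs=np.nonzero(m);q=plane("top",np.c_[xs+135,ys+212],.008);r=cv2.minAreaRect(q[:,:2].astype(np.float32));print(r)
# heights: hinge (bright) and handle ends in both views
print(tri([135+21.5,212+19],[120+147/2.85,130+122/2.85]), tri([130+222/3.33,120+362/3.33],[120+216/2.85,130+172/2.85]),tri([130+219/3.33,120+398/3.33],[120+190/2.85,130+182/2.85]))
E
```

```text
s13 8 [ 4.555e-01 -7.800e-03  3.160e-02  1.522e-01  1.003e+02] 309
hex 8 [5.499e-01 2.175e-01 3.820e-02 1.165e-01 1.144e+02] 176
s13 11 [ 4.551e-01 -7.700e-03  3.050e-02  1.481e-01  1.005e+02] 283
hex 11 [5.507e-01 2.172e-01 3.520e-02 1.149e-01 1.150e+02] 156
s13 14 [ 4.545e-01 -7.500e-03  2.860e-02  1.474e-01  1.003e+02] 240
hex 14 [5.504e-01 2.179e-01 3.520e-02 1.135e-01 1.151e+02] 144
hex arm [ 0.13430652 -0.99093986  0.55519164  0.19971588] -82.28147 yrange 0.15832261687245405 0.24600110801833733 all [0.51274626 0.15832262] [0.56380962 0.26695436]
.................................................................
.................................................................
.................................................................
.................................................................
.................................................................
.................................................................
.................................................................
.................................................................
..............
[... 1745 characters left out ...]
......................
.................................................................
.................................................................
.................................................................
.................................................................
.................................................................
((0.4130098819732666, 0.20670318603515625), (0.17147737741470337, 0.0505538210272789), 83.17774200439453)
(array([0.41275305, 0.23992662, 0.0079771 ]), np.float64(0.0013990750882807367)) (array([0.41796617, 0.1221072 , 0.00485397]), np.float64(0.003409176077749633)) (array([0.3865    , 0.12384122, 0.00646375]), np.float64(0.0023200308128676628))
```

Poses are in hand: every insert is known to within about 1–2 mm and all four tools are located. I'll start with spanner_17 and move above it.

Call:
play_rows(motion=[0.0284,-0.0348,0,0,0,-1.12,-1,0.0284,-0.0348,0,0,0,-1.12,-1,0.0284,-0.0348,0,0,0,-1.12,-1,0.0284,-0.0348,0,0,0,-1.12,-1,0.0284,-0.0348,0,0,0,-1.12,-1,0.0284,-0.0348,0,0,0,-1.12,-1,0.0284,-0.0348,0,0,0,-1.12,-1,0.0284,-0.0348,0,0,0,-1.12,-1,0.0284,-0.0348,0,0,0,-1.12,-1,0.0284,-0.0348,0,0,0,-1.12,-1])

```text
t: 1.2
tool_pos: [0.4936, 0.3186, 0.214]
tcp_rot: [-180.0, -0.0, 5.2]
force: [1.5, 1.3, -0.3]
grip_width: 0.0911
```

Call:
play_rows(motion=[0.0284,-0.0348,0,0,0,-1.12,-1,0.0284,-0.0348,0,0,0,-1.12,-1,-0.0065,-0.041,0,0,0,0,-1,-0.0065,-0.041,0,0,0,0,-1,-0.0065,-0.041,0,0,0,0,-1,-0.0065,-0.041,0,0,0,0,-1,-0.0065,-0.041,0,0,0,0,-1,-0.0065,-0.041,0,0,0,0,-1,-0.0065,-0.041,0,0,0,0,-1,-0.0065,-0.041,0,0,0,0,-1])

```text
t: 2.2
tool_pos: [0.497, -0.079, 0.2141]
tcp_rot: [180.0, -0.0, -8.0]
force: [1.1, -0.2, 1.0]
grip_width: 0.0911
```

Call:
play_rows(motion=[-0.0065,-0.041,0,0,0,0,-1,-0.0065,-0.041,0,0,0,0,-1,-0.0065,-0.041,-0.02,0,0,0,-1,-0.0065,-0.041,-0.03,0,0,0,-1,0,0,-0.03,0,0,0,-1,0,0,-0.03,0,0,0,-1,0,0,0,0,0,0,-1,0,0,0,0,0,0,-1])

```text
t: 3.0
tool_pos: [0.4717, -0.2403, 0.105]
tcp_rot: [-180.0, 0.0, -8.0]
force: [0.3, 0.2, 0.3]
grip_width: 0.0915
```

```bash
python3 - <<'E'
from h import *
im=top();cv2.imwrite("top2.png",im[:,:,::-1])
cv2.imwrite("pics/c3.png",cv2.resize(im[120:330,130:380,::-1],None,fx=2.8,fy=2.8,interpolation=cv2.INTER_CUBIC))
o=robot.get_obs();print(o["tool_pos"],o["tcp_rot"],o["force"],o["joint_positions"].round(1))
# bottle base & box corner
for z in(0,.1): print(z,plane("top",[[130+200/3.33,120+80/3.33],[130+55/3.33,120+115/3.33],[130+27/3.33,120+88/3.33],[229*.64,175*.64]],z).round(3))
print(tri([130+178/3.33,120+18/3.33],[407*.64,188*.64]),"box corner",tri([228*.64,176*.64],[395*.64,180*.64]))
print("box bottom corner",tri([228*.64,241*.64],[349*.64,219*.64]))
E
```

```text
[ 0.47230254 -0.24057746  0.10581773] [ 1.79983174e+02 -4.69778392e-02 -7.97028682e+00] [-0.00945853  0.19038035  0.78737836] [-29.5  16.  121.5   0.   42.5 -21.5]
0 [[0.68  0.146 0.   ]
 [0.649 0.279 0.   ]
 [0.675 0.306 0.   ]
 [0.786 0.284 0.   ]]
0.1 [[0.651 0.13  0.1  ]
 [0.622 0.253 0.1  ]
 [0.646 0.278 0.1  ]
 [0.748 0.258 0.1  ]]
(array([0.69403505, 0.14815639, 0.12597677]), np.float64(0.008665050792365838)) box corner (array([0.757769  , 0.26492052, 0.07500564]), np.float64(0.0046393990649463215))
box bottom corner (array([0.64411104, 0.27730964, 0.01676153]), np.float64(0.0021638915481392413))
```

View pics/c3.png

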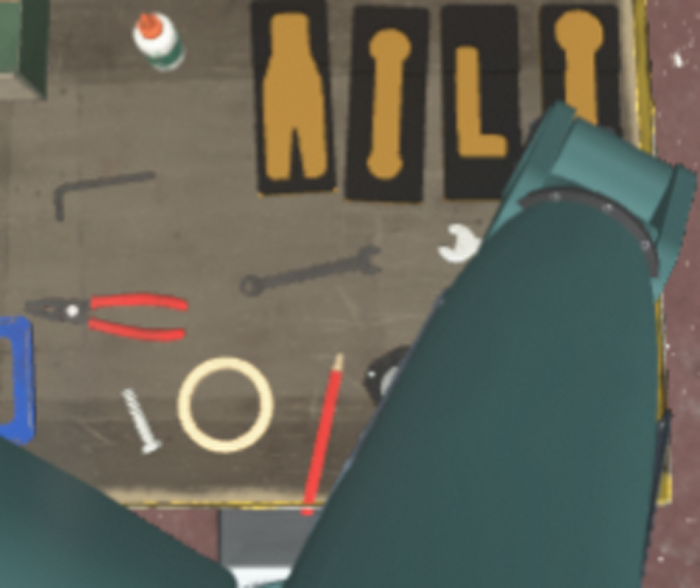

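The arm hides the tool, but the pose reads right. The bottle base is near (0.69,0.15) and the box corner near (0.645,0.277). Now I descend and grip.

Call:
play_rows(motion=[0,-0.002,-0.03,0,0,0,-1,0,0,-0.03,0,0,0,-1,0,0,-0.025,0,0,0,-1,0,0,-0.01,0,0,0,-1,0,0,-0.006,0,0,0,-1,0,0,0,0,0,0,-1,0,0,0,0,0,0,-1])

```text
t: 3.75
tool_pos: [0.4732, -0.2437, 0.0053]
tcp_rot: [179.9, -0.2, -8.0]
force: [-0.0, -10.6, -8.0]
grip_width: 0.0912
```

Call:
play_rows(motion=[0,0,0,0,0,0,0,0,0,0,0,0,0,0.4,0,0,0,0,0,0,1,0,0,0,0,0,0,1,0,0,0,0,0,0,1,0,0,0,0,0,0,1,0,0,0,0,0,0,1,0,0,0,0,0,0,1,0,0,0,0,0,0,1,0,0,0,0,0,0,1], grip_force=25)

```text
t: 4.75
tool_pos: [0.4715, -0.2424, 0.0036]
tcp_rot: [-180.0, 0.0, -8.0]
force: [-1.0, 0.8, 0.2]
grip_width: 0.0175
```

Call:
play_rows(motion=[0,0,0.02,0,0,0,1,0,0,0.03,0,0,0,1,0,0,0.03,0,0,0,1,0,0,0.02,0,0,0,1,0.0137,-0.0048,0,0,0,-1.15,1,0.0137,-0.0048,0,0,0,-1.15,1,0.0137,-0.0048,0,0,0,-1.15,1,0.0137,-0.0048,0,0,0,-1.15,1,0.0137,-0.0048,0,0,0,-1.15,1,0.0137,-0.0048,0,0,0,-1.15,1])

```text
t: 5.75
tool_pos: [0.5543, -0.2714, 0.1034]
tcp_rot: [180.0, 0.0, -49.7]
force: [-0.4, 0.2, -1.1]
grip_width: 0.0178
```

Call:
play_rows(motion=[0.0137,-0.0048,0,0,0,-1.15,1,0.0137,-0.0048,0,0,0,-1.15,1,0.0137,-0.0048,0,0,0,-1.15,1,0.0137,-0.0048,0,0,0,-1.15,1,0.0137,-0.0048,0,0,0,-1.15,1,0.0137,-0.0048,0,0,0,-1.15,1,0,0,-0.02,0,0,0,1,0,0,-0.02,0,0,0,1,0,0,0,0,0,0,1,0,0,0,0,0,0,1])

```text
t: 6.75
tool_pos: [0.6348, -0.2995, 0.0622]
tcp_rot: [179.9, 0.1, -90.7]
force: [0.2, 0.4, -1.1]
grip_width: 0.0179
```

```bash
python3 - <<'E'
from h import *
im=top();sc=vision.read_camera("scene")
a=cv2.resize(im[110:240,300:400,::-1],None,fx=4,fy=4,interpolation=cv2.INTER_CUBIC)
b=cv2.resize(sc[180:280,300:400,::-1],None,fx=4,fy=4,interpolation=cv2.INTER_CUBIC)
b=cv2.copyMakeBorder(b,0,120,0,0,0)
cv2.imwrite("pics/c4.png",np.hstack([a,b]))
o=robot.get_obs();print(o["tool_pos"],o["tcp_rot"],o["force"],o["grip_width"])
E
```

```text
[ 0.63595616 -0.30006115  0.06385258] [-1.79997390e+02 -1.32084979e-03 -9.07356042e+01] [-0.74959272  0.15869694 -1.14690536] 0.017953824371374293
```

View pics/c4.png

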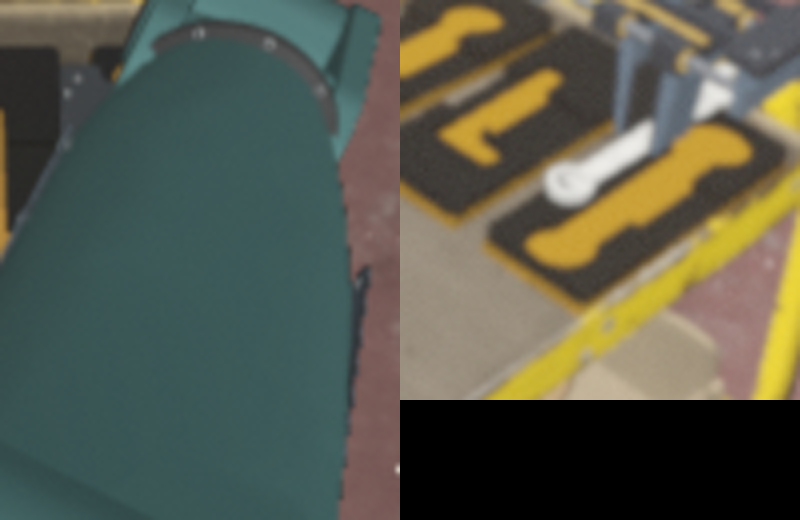

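Scene crop: spanner_17 hangs level and parallel to its cut-out, ring end at about crop (567,185). I'll check that against the projection.

```bash
python3 - <<'E'
from h import *
p=proj("scene",[[.5545,-.2987,.0690],[.5545,-.2987,.0600]]);print((p-[300,180])*4+[400,0])
q=plane("scene",[[300+167/4,180+185/4]],.067);print(q)
E
```

```text
[[568.43994835 175.65716803]
 [566.73935753 186.86543131]]
[[ 0.54897581 -0.30252881  0.067     ]]
```

Call:
play_rows(motion=[0,0,-0.02,0,0,0,1,0,0,-0.015,0,0,0,1,0,0,-0.008,0,0,0,1,0,0,-0.004,0,0,0,1,0,0,-0.002,0,0,0,1,0,0,0,0,0,0,1,0,0,0,0,0,0,1])

```text
t: 7.55
tool_pos: [0.6364, -0.3002, 0.0151]
tcp_rot: [-180.0, -0.0, -90.8]
force: [0.0, 0.2, -1.8]
grip_width: 0.018
```

It is inside the cut-out with no resistance. I'll release it and lift clear towards spanner_13.

Call:
play_rows(motion=[0,0,-0.001,0,0,0,1,0,0,0,0,0,0,0.4,0,0,0,0,0,0,0.2,0,0,0,0,0,0,0.12,0,0,0,0,0,0,0.12,0,0,0.02,0,0,0,0.12,0,0,0.03,0,0,0,0.12,0,0,0.045,0,0,0,0,0,0,0.03,0,0,0,-0.5])

```text
t: 8.45
tool_pos: [0.6369, -0.3005, 0.143]
tcp_rot: [-179.8, -0.1, -90.8]
force: [-0.0, -0.2, -0.3]
grip_width: 0.0509
```

Call:
play_rows(motion=[-0.0151,0.0244,0,0,0,1.4,-1,-0.0151,0.0244,0,0,0,1.4,-1,-0.0151,0.0244,0,0,0,1.4,-1,-0.0151,0.0244,0,0,0,1.4,-1,-0.0151,0.0244,0,0,0,1.4,-1,-0.0151,0.0244,0,0,0,1.4,-1,-0.0151,0.0244,0,0,0,1.4,-1,-0.0151,0.0244,0,0,0,1.4,-1,-0.0151,0.0244,0,0,0,1.4,-1,-0.0151,0.0244,0,0,0,1.4,-1])

```text
t: 9.45
tool_pos: [0.4847, -0.0552, 0.14]
tcp_rot: [180.0, -0.1, -6.5]
force: [-0.5, 0.9, 0.6]
grip_width: 0.0913
```

Call:
play_rows(motion=[-0.0151,0.0244,0,0,0,1.4,-1,-0.0151,0.0244,0,0,0,1.4,-1,0,0,-0.03,0,0,0,-1,0,0,-0.03,0,0,0,-1,0,0,0,0,0,0,-1,0,0,0,0,0,0,-1])

```text
t: 10.05
tool_pos: [0.4552, -0.0073, 0.0796]
tcp_rot: [-180.0, 0.0, 10.0]
force: [0.8, -1.1, -0.1]
grip_width: 0.0913
```

```bash
python3 - <<'E'
from h import *
im=top();cv2.imwrite("top3.png",im[:,:,::-1]);sc=vision.read_camera("scene");cv2.imwrite("scene3.png",sc[:,:,::-1])
a=cv2.resize(im[110:240,200:360,::-1],None,fx=3,fy=3,interpolation=cv2.INTER_CUBIC)
b=cv2.resize(sc[180:280,310:410,::-1],None,fx=3,fy=3,interpolation=cv2.INTER_CUBIC)
cv2.imwrite("pics/c5.png",np.hstack([a,cv2.copyMakeBorder(b,0,90,0,0,0)]))
o=robot.get_obs();print(o["tool_pos"],o["tcp_rot"],o["force"],o["grip_width"])
E
```

```text
[ 0.45593243 -0.00744835  0.08027193] [ 1.79972987e+02 -1.08885632e-01  9.99641383e+00] [-0.05738955  0.09438067 -1.21758764] 0.0913216531045562
```

View pics/c5.png

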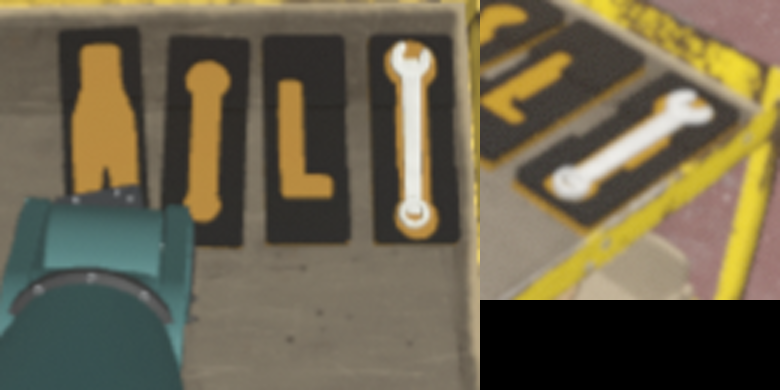

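Spanner_17 is seated in its cut-out, sitting slightly towards +x. I'll quantify that and then grip spanner_13.

```bash
python3 - <<'E'
from meas import *
im=cv2.imread("top3.png")[:,:,::-1]
ct,c,n=blob(im,(322,119,32,74),"bright",80);print(rect(ct,.016))
E
```

```text
[ 6.376e-01 -2.990e-01  3.980e-02  1.925e-01  1.773e+02]
```

Call:
play_rows(motion=[0,0,-0.03,0,0,0,-1,0,0,-0.03,0,0,0,-1,0,0,-0.01,0,0,0,-1,0,0,-0.006,0,0,0,-1,0,0,0,0,0,0,0,0,0,0,0,0,0,0.5,0,0,0,0,0,0,1,0,0,0,0,0,0,1,0,0,0,0,0,0,1,0,0,0,0,0,0,1])

```text
t: 11.15
tool_pos: [0.455, -0.0073, 0.0028]
tcp_rot: [180.0, -0.0, 10.0]
force: [-0.8, 0.3, 0.2]
grip_width: 0.046
```

Call:
play_rows(motion=[0,0,0,0,0,0,1,0,0,0,0,0,0,1,0,0,0,0,0,0,1,0,0,0,0,0,0,1])

```text
t: 11.55
tool_pos: [0.4547, -0.0073, 0.0026]
tcp_rot: [-180.0, 0.0, 10.0]
force: [-0.5, -0.0, 1.2]
grip_width: 0.0142
```

Spanner_17 is within about 2 mm of its target. Spanner_13 is gripped at 14 mm, so I carry it.

Call:
play_rows(motion=[0,0,0.02,0,0,0,1,0,0,0.03,0,0,0,1,0,0,0.03,0,0,0,1,0,0,0.02,0,0,0,1,0.0149,-0.00705,0,0,0,1.067,1,0.0149,-0.00705,0,0,0,1.067,1,0.0149,-0.00705,0,0,0,1.067,1,0.0149,-0.00705,0,0,0,1.067,1,0.0149,-0.00705,0,0,0,1.067,1,0.0149,-0.00705,0,0,0,1.067,1])

```text
t: 12.55
tool_pos: [0.5447, -0.0499, 0.1024]
tcp_rot: [-180.0, 0.0, 48.7]
force: [-0.3, -0.5, -1.3]
grip_width: 0.0137
```

Call:
play_rows(motion=[0.0149,-0.00705,0,0,0,1.067,1,0.0149,-0.00705,0,0,0,1.067,1,0.0149,-0.00705,0,0,0,1.067,1,0.0149,-0.00705,0,0,0,1.067,1,0.0149,-0.00705,0,0,0,1.067,1,0.0149,-0.00705,0,0,0,1.067,1,0,0,-0.02,0,0,0,1,0,0,-0.02,0,0,0,1,0,0,-0.02,0,0,0,1,0,0,0,0,0,0,1])

```text
t: 13.55
tool_pos: [0.6317, -0.0915, 0.04]
tcp_rot: [-179.7, -0.0, 86.8]
force: [-0.2, 0.8, -0.9]
grip_width: 0.0133
```

```bash
python3 - <<'E'
from h import *
o=robot.get_obs();print(o["tool_pos"],o["tcp_rot"],o["force"],o["grip_width"])
sc=vision.read_camera("scene")
b=cv2.resize(sc[160:240,250:370,::-1],None,fx=6,fy=6,interpolation=cv2.INTER_CUBIC)
y=np.radians(-2.9);d=np.array([np.cos(y),np.sin(y),0])
for s in(-77,-66,62,77):
    p=(proj("scene",np.array([.6342,-.0923,o["tool_pos"][2]-.0026+.009])+d*s/1000)[0]-[250,160])*6;print(s,p.round())
    cv2.circle(b,tuple(int(v) for v in p),3,(0,0,255),-1)
cv2.imwrite("pics/c6.png",b)
E
```

```text
[ 0.63171802 -0.09152194  0.04002429] [-1.79748688e+02 -3.15048113e-02  8.68325278e+01] [-0.1631758   0.75627464 -0.86523837] 0.013308299951571154
-77 [197. 196.]
-66 [215. 187.]
62 [414.  90.]
77 [436.  79.]
```

View pics/c6.png

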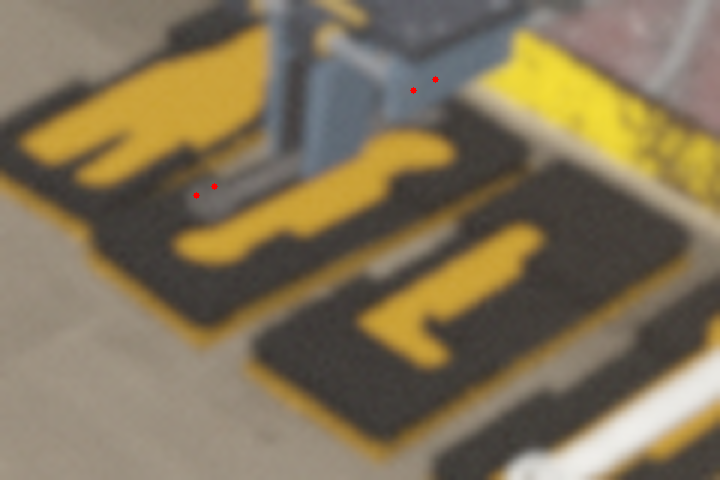

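The spanner's ring end is about where predicted (crop (205,200)). I lower and release.

Call:
play_rows(motion=[0.001,0,-0.012,0,0,0,1,0,0,-0.008,0,0,0,1,0,0,-0.004,0,0,0,1,0,0,-0.002,0,0,0,1,0,0,0,0,0,0,1,0,0,0,0,0,0,1])

```text
t: 14.2
tool_pos: [0.6349, -0.0919, 0.0169]
tcp_rot: [180.0, 0.0, 86.8]
force: [-0.4, -0.2, -1.1]
grip_width: 0.0136
```

Call:
play_rows(motion=[0,0,-0.003,0,0,0,1,0,0,0,0,0,0,1,0,0,0,0,0,0,0.4,0,0,0,0,0,0,0.2,0,0,0,0,0,0,0.2,0,0,0.02,0,0,0,0.2,0,0,0.03,0,0,0,0.2,0,0,0.045,0,0,0,0,0,0,0.03,0,0,0,-1,0,0,0,0,0,0,-1])

```text
t: 15.2
tool_pos: [0.6372, -0.0923, 0.1433]
tcp_rot: [179.6, 0.0, 86.8]
force: [0.9, 0.1, -0.1]
grip_width: 0.0577
```

Call:
play_rows(motion=[-0.01853,0.02447,0,0,0,-1.3,-1,-0.01853,0.02447,0,0,0,-1.3,-1,-0.01853,0.02447,0,0,0,-1.3,-1,-0.01853,0.02447,0,0,0,-1.3,-1,-0.01853,0.02447,0,0,0,-1.3,-1,-0.01853,0.02447,0,0,0,-1.3,-1,-0.01853,0.02447,0,0,0,-1.3,-1,-0.01853,0.02447,0,0,0,-1.3,-1,-0.01853,0.02447,0,0,0,-1.3,-1,-0.01853,0.02447,0,0,0,-1.3,-1])

```text
t: 16.2
tool_pos: [0.4482, 0.1536, 0.1381]
tcp_rot: [180.0, 0.0, 8.5]
force: [0.7, 0.5, -0.5]
grip_width: 0.0913
```

Call:
play_rows(motion=[-0.01853,0.02447,0,0,0,-1.3,-1,-0.01853,0.02447,0,0,0,-1.3,-1,0,0,-0.03,0,0,0,-1,0,0,-0.03,0,0,0,-1,0,0,0,0,0,0,-1,0,0,0,0,0,0,-1])

```text
t: 16.8
tool_pos: [0.412, 0.2016, 0.0785]
tcp_rot: [179.9, 0.1, -6.8]
force: [0.3, 0.7, 0.7]
grip_width: 0.0911
```

```bash
python3 - <<'E'
from meas import *
o=robot.get_obs();print(o["tool_pos"],o["tcp_rot"],o["force"],o["grip_width"])
im=top();cv2.imwrite("top4.png",im[:,:,::-1]);sc=vision.read_camera("scene")
a=cv2.resize(im[112:196,245:330,::-1],None,fx=4.5,fy=4.5,interpolation=cv2.INTER_CUBIC)
b=cv2.resize(sc[115:215,140:240,::-1],None,fx=4,fy=4,interpolation=cv2.INTER_CUBIC)
h=max(len(a),len(b))
cv2.imwrite("pics/c7.png",np.hstack([cv2.copyMakeBorder(k,0,h-len(k),0,0,0) for k in(a,b)]))
E
```

```text
[0.41197028 0.20157806 0.07853936] [ 1.79948640e+02  8.95918075e-02 -6.76792391e+00] [0.30673317 0.70335025 0.74150718] 0.09112243250079054
```

View pics/c7.png

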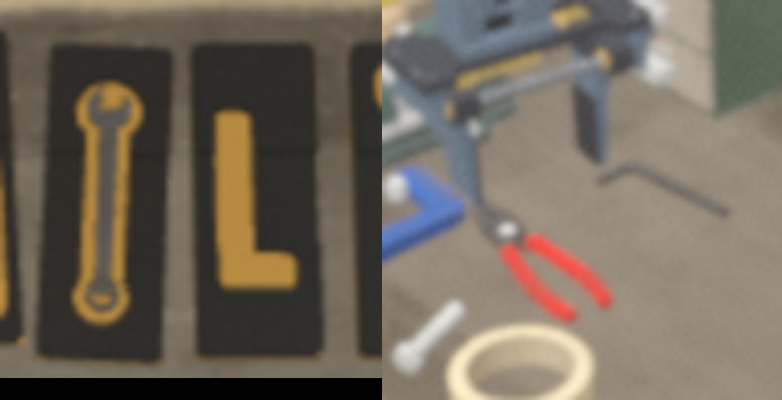

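Spanner_13 lies centred in its cut-out. The open jaws straddle the pliers, so I go down and grip.

Call:
play_rows(motion=[0,0,-0.03,0,0,0,-1,0,0,-0.03,0,0,0,-1,0,0,-0.01,0,0,0,-1,0,0,-0.005,0,0,0,-1,0,0,0,0,0,0,-1,0,0,0,0,0,0,-0.5,0,0,0,0,0,0,1,0,0,0,0,0,0,1,0,0,0,0,0,0,1,0,0,0,0,0,0,1])

```text
t: 17.9
tool_pos: [0.4125, 0.2018, 0.0039]
tcp_rot: [-180.0, -0.0, -6.8]
force: [0.4, -0.1, -0.9]
grip_width: 0.054
```

Call:
play_rows(motion=[0,0,0,0,0,0,1,0,0,0,0,0,0,1,0,0,0,0,0,0,1], grip_force=35)

```text
t: 18.2
tool_pos: [0.4121, 0.2017, 0.0036]
tcp_rot: [180.0, 0.0, -6.8]
force: [-3.3, 0.5, 4.1]
grip_width: 0.0424
```

Call:
play_rows(motion=[0,0,0.01,0,0,0,1,0,0,0.02,0,0,0,1,0,0,0.03,0,0,0,1,0,0,0.03,0,0,0,1,0,0,0,0,0,0,1,0,0,0,0,0,0,1])

```text
t: 18.8
tool_pos: [0.4127, 0.2019, 0.0942]
tcp_rot: [-179.9, -0.1, -6.8]
force: [0.6, -0.0, -2.1]
grip_width: 0.0425
```

```bash
python3 - <<'E'
from h import *
o=robot.get_obs();print(o["tool_pos"],o["tcp_rot"],o["force"],o["grip_width"])
sc=vision.read_camera("scene")
b=cv2.resize(sc[100:200,130:250,::-1],None,fx=5,fy=5,interpolation=cv2.INTER_CUBIC)
d=np.array([.118,.993,0])
for s,z in((-86,.007),(86,.007)):
    p=(proj("scene",np.array([.413,.2067,o["tool_pos"][2]-.0036+z])+d*s/1000)[0]-[130,100])*5;print(s,p.round())
    cv2.circle(b,tuple(int(v) for v in p),3,(255,0,0),-1)
cv2.imwrite("pics/c8.png",b)
E
```

```text
[0.41265919 0.20188386 0.094189  ] [-1.79949429e+02 -8.89228764e-02 -6.77069966e+00] [ 0.58253314 -0.00586042 -2.13231533] 0.04251835892924885
-86 [301. 327.]
86 [162. 197.]
```

View pics/c8.png

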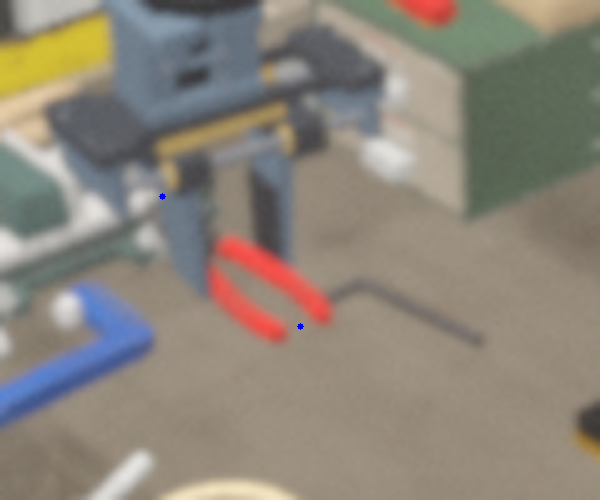

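The pliers are held level, and the handle ends match the prediction (midpoint about (300,325)). I carry them.

Call:
play_rows(motion=[0.01902,-0.01601,0,0,0,-1.123,1,0.01902,-0.01601,0,0,0,-1.123,1,0.01902,-0.01601,0,0,0,-1.123,1,0.01902,-0.01601,0,0,0,-1.123,1,0.01902,-0.01601,0,0,0,-1.123,1,0.01902,-0.01601,0,0,0,-1.123,1,0.01902,-0.01601,0,0,0,-1.123,1,0.01902,-0.01601,0,0,0,-1.123,1,0.01902,-0.01601,0,0,0,-1.123,1,0.01902,-0.01601,0,0,0,-1.123,1])

```text
t: 19.85
tool_pos: [0.6022, 0.0409, 0.0917]
tcp_rot: [179.8, 0.0, -74.4]
force: [0.2, 0.3, -1.6]
grip_width: 0.0427
```

Call:
play_rows(motion=[0.01902,-0.01601,0,0,0,-1.123,1,0.01902,-0.01601,0,0,0,-1.123,1,0,0,-0.02,0,0,0,1,0,0,-0.02,0,0,0,1,0,0,-0.015,0,0,0,1,0,0,0,0,0,0,1,0,0,0,0,0,0,1])

```text
t: 20.55
tool_pos: [0.6402, 0.0098, 0.0381]
tcp_rot: [179.9, 0.0, -87.6]
force: [0.6, -0.0, -1.6]
grip_width: 0.0422
```

```bash
python3 - <<'E'
from h import *
o=robot.get_obs();print(o["tool_pos"],o["tcp_rot"],o["force"],o["grip_width"])
sc=vision.read_camera("scene")
b=cv2.resize(sc[140:230,220:340,::-1],None,fx=5,fy=5,interpolation=cv2.INTER_CUBIC)
y=np.radians(2.3);d=np.array([np.cos(y),np.sin(y),0])
for s,z in((-86,.007),(86,.007)):
    p=(proj("scene",np.array([.6455,.0098,o["tool_pos"][2]-.0036+z])+d*s/1000)[0]-[220,140])*5;print(s,p.round())
    cv2.circle(b,tuple(int(v) for v in p),3,(255,0,0),-1)
cv2.imwrite("pics/c9.png",b)
E
```

```text
[0.64021832 0.00978578 0.03813194] [ 1.79930472e+02  5.24620330e-03 -8.76108709e+01] [ 0.56567442 -0.00205863 -1.58463136] 0.04224409676568932
-86 [200. 194.]
86 [401.  84.]
```

View pics/c9.png

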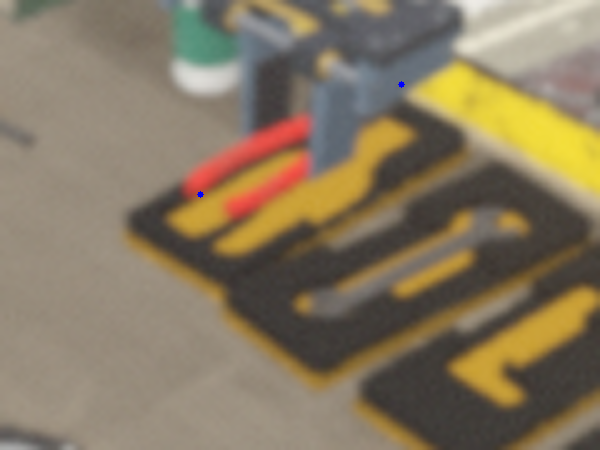

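The handle ends look a few pixels off the prediction, so I'll measure before lowering.

```bash
python3 - <<'E'
from meas import *
sc=vision.read_camera("scene");cv2.imwrite("scene5.png",sc[:,:,::-1]);im=top();cv2.imwrite("top5.png",im[:,:,::-1])
o=robot.get_obs();z=o["tool_pos"][2]-.0036;print(o["tool_pos"])
c=sc.astype(int);m=((c[...,0]-c[...,1]>70)&(c[...,0]-c[...,2]>60)).astype(np.uint8);m[:140]=0;m[200:]=0;m[:,:240]=0;m[:,300:]=0
n,l,st,ce=cv2.connectedComponentsWithStats(m)
for i in range(1,n):
    if st[i,4]>10:
        ys,xs=np.nonzero(l==i);j=xs<=xs.min()+2
        q=plane("scene",np.c_[xs,ys],z+.008);k=np.argmin(q[:,0]);print(st[i],"min-x pt",xs[k],ys[k],q[k].round(4), "ymin/max near end",q[q[:,0]<q[k,0]+.02,1].min().round(4),q[q[:,0]<q[k,0]+.02,1].max().round(4))
m=((im[...,0].astype(int)-im[...,1]>70)).astype(np.uint8);m[:,:205]=0;m[:,260:]=0;m[:110]=0;m[230:]=0
ys,xs=np.nonzero(m);print("top red",len(xs))
if len(xs): q=plane("top",np.c_[xs,ys],z+.008);print(q.min(0),q.max(0))
E
```

```text
[0.64112685 0.0097554  0.03946995]
[257 163  25  16 133] min-x pt 257 178 [0.5535 0.0125 0.0439] ymin/max near end 0.0069 0.0257
[265 170  17  13  90] min-x pt 265 182 [ 0.5573 -0.017   0.0439] ymin/max near end -0.0244 -0.0061
top red 0
```

Allowing for the visible handle sides, this agrees with the prediction to about 3–5 mm. I lower and watch the force.

Call:
play_rows(motion=[0,0,-0.01,0,0,0,1,0,0,-0.007,0,0,0,1,0,0,-0.004,0,0,0,1,0,0,-0.002,0,0,0,1,0,0,0,0,0,0,1,0,0,0,0,0,0,1])

```text
t: 21.3
tool_pos: [0.6407, 0.0096, 0.0158]
tcp_rot: [-180.0, 0.0, -87.6]
force: [-1.0, -0.8, -1.4]
grip_width: 0.0424
```

Call:
play_rows(motion=[0,0,-0.001,0,0,0,1,0,0,0,0,0,0,-0.1,0,0,0,0,0,0,-0.3,0,0,0,0,0,0,-0.36,0,0,0,0,0,0,-0.36,0,0,0.02,0,0,0,-0.36,0,0,0.04,0,0,0,-0.36,0,0,0.045,0,0,0,-0.36,0,0,0.045,0,0,0,-0.36,0,0,0,0,0,0,-0.5])

```text
t: 22.3
tool_pos: [0.6439, 0.0096, 0.171]
tcp_rot: [-179.5, -0.0, -87.6]
force: [0.8, -0.9, -0.0]
grip_width: 0.0668
```

Call:
play_rows(motion=[-0.0067,0.0156,0,0,0,1.222,-0.3,-0.0067,0.0156,0,0,0,1.222,-0.3,-0.0067,0.0156,0,0,0,1.222,-0.3,-0.0067,0.0156,0,0,0,1.222,-0.3,-0.0067,0.0156,0,0,0,1.222,-0.3,-0.0067,0.0156,0,0,0,1.222,-0.3,-0.0067,0.0156,0,0,0,1.222,-0.3,-0.0067,0.0156,0,0,0,1.222,-0.3,-0.0067,0.0156,0,0,0,1.222,-0.3,-0.0067,0.0156,0,0,0,1.222,-0.3])

```text
t: 23.3
tool_pos: [0.573, 0.1662, 0.1641]
tcp_rot: [180.0, 0.0, -14.0]
force: [0.6, 0.4, 0.5]
grip_width: 0.0595
```

Call:
play_rows(motion=[-0.0067,0.0156,0,0,0,1.222,-0.3,-0.0067,0.0156,0,0,0,1.222,-0.3,-0.0067,0.0156,0,0,0,1.222,-0.3,0,0,-0.03,0,0,0,-0.3,0,0,-0.03,0,0,0,-0.3,0,0,0,0,0,0,-0.3,0,0,0,0,0,0,-0.3])

```text
t: 24.0
tool_pos: [0.5533, 0.2124, 0.1046]
tcp_rot: [180.0, 0.1, 7.7]
force: [-0.3, 0.4, 1.4]
grip_width: 0.059
```

```bash
python3 - <<'E'
from h import *
o=robot.get_obs();print(o["tool_pos"],o["tcp_rot"],o["force"],o["grip_width"])
im=top();cv2.imwrite("top6.png",im[:,:,::-1]);sc=vision.read_camera("scene")
a=cv2.resize(im[112:196,170:260,::-1],None,fx=4,fy=4,interpolation=cv2.INTER_CUBIC)
b=cv2.resize(sc[95:195,170:290,::-1],None,fx=3.6,fy=3.6,interpolation=cv2.INTER_CUBIC)
h=max(len(a),len(b))
cv2.imwrite("pics/c10.png",np.hstack([cv2.copyMakeBorder(k,0,h-len(k),0,0,0) for k in(a,b)]))
E
```

```text
[0.55326593 0.21235095 0.1045931 ] [1.79985668e+02 7.09406429e-02 7.69032189e+00] [-0.34788718  0.42523466  1.43240489] 0.059043536295201794
```

View pics/c10.png

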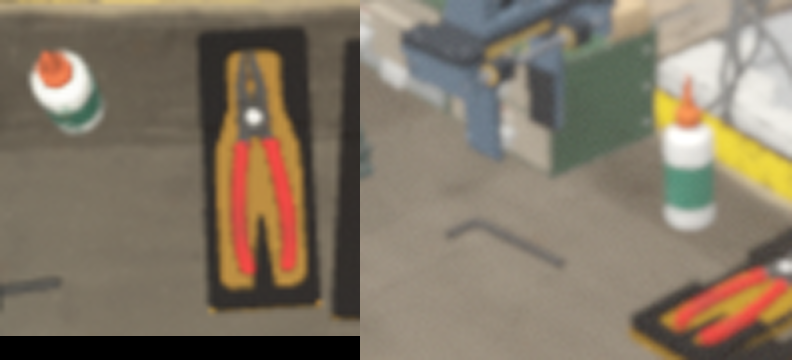

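The pliers are in their cut-out. I'll check their offset numerically from the bright pivot and the red handle ends, comparing against the first picture, while the gripper hovers over the hex key.

```bash
python3 - <<'E'
from meas import *
def feats(im,roi,z):
    x,y,w,h=roi;c=im[y:y+h,x:x+w].astype(int)
    g=np.clip(c.min(2)-120,0,None)*1.0;ys,xs=np.nonzero(g>0);wt=g[ys,xs]
    hp=np.average(np.c_[xs,ys],axis=0,weights=wt)+[x,y]
    m=(c[...,0]-c[...,1]>60)&(c[...,0]-c[...,2]>60);ys,xs=np.nonzero(m)
    return plane("top",[hp],z+.014)[0,:2],plane("top",np.c_[xs+x,ys+y],z+.012)[:,:2]
a=cv2.imread("top.png")[:,:,::-1];b=cv2.imread("top6.png")[:,:,::-1]
for im,roi,z,o,th in((a,(150,217,50,30),0,(.413,.2067),83.2),(b,(222,135,28,50),.01,(.6455,.0098),2.3)):
    h,r=feats(im,roi,z);t=np.radians(th);M=np.array([[np.sin(t),-np.cos(t)],[np.cos(t),np.sin(t)]])
    rr=(r-o)@M.T;print("hinge local xy mm",(M@(h-o)*1e3).round(1),"red local min/max",(rr.min(0)*1e3).round(1),(rr.max(0)*1e3).round(1))
E
```

```text
hinge local xy mm [-2.7 34.6] red local min/max [-24.5 -84.7] [23.7 17.2]
hinge local xy mm [-1.3 36.6] red local min/max [-22.6 -83.8] [28.5 20.1]
```

Call:
play_rows(motion=[0,0,-0.03,0,0,0,-0.3,0,0,-0.03,0,0,0,-0.3,0,0,-0.025,0,0,0,-0.3,0,0,-0.01,0,0,0,-0.3,0,0,-0.006,0,0,0,-0.3,0,0,0,0,0,0,-0.3])

```text
t: 24.7
tool_pos: [0.554, 0.2126, 0.0042]
tcp_rot: [-180.0, -0.0, 7.7]
force: [0.3, -0.7, 0.2]
grip_width: 0.0593
```

Call:
play_rows(motion=[0,0,0,0,0,0,0.3,0,0,0,0,0,0,0.6,0,0,0,0,0,0,1,0,0,0,0,0,0,1,0,0,0,0,0,0,1,0,0,0,0,0,0,1,0,0,0,0,0,0,1,0,0,0,0,0,0,1,0,0,0,0,0,0,1], grip_force=25)

```text
t: 25.6
tool_pos: [0.5535, 0.2125, 0.0036]
tcp_rot: [180.0, 0.0, 7.7]
force: [-1.9, -0.5, 0.8]
grip_width: 0.008
```

The pliers' offset is about 2–3 mm, which is fine. The hex key is gripped, so I lift and carry it.

Call:
play_rows(motion=[0,0,0.02,0,0,0,1,0,0,0.03,0,0,0,1,0,0,0.04,0,0,0,1,0,0,0.03,0,0,0,1,0.0059,-0.02796,0,0,0,0.97,1,0.0059,-0.02796,0,0,0,0.97,1,0.0059,-0.02796,0,0,0,0.97,1,0.0059,-0.02796,0,0,0,0.97,1,0.0059,-0.02796,0,0,0,0.97,1,0.0059,-0.02796,0,0,0,0.97,1])

```text
t: 26.6
tool_pos: [0.5889, 0.0435, 0.1236]
tcp_rot: [180.0, 0.0, 42.9]
force: [-0.2, -0.1, -0.3]
grip_width: 0.0079
```

Call:
play_rows(motion=[0.0059,-0.02796,0,0,0,0.97,1,0.0059,-0.02796,0,0,0,0.97,1,0.0059,-0.02796,0,0,0,0.97,1,0.0059,-0.02796,0,0,0,0.97,1,0.0059,-0.02796,0,0,0,0.97,1,0.0059,-0.02796,0,0,0,0.97,1,0.0059,-0.02796,0,0,0,0.97,1,0.0059,-0.02796,0,0,0,0.97,1,0,0,-0.03,0,0,0,1,0,0,-0.03,0,0,0,1])

```text
t: 27.6
tool_pos: [0.6367, -0.1801, 0.0635]
tcp_rot: [179.9, 0.0, 89.1]
force: [0.8, -0.4, -0.8]
grip_width: 0.0079
```

Call:
play_rows(motion=[0,0,-0.015,0,0,0,1,0,0,-0.008,0,0,0,1,0,0,0,0,0,0,1,0,0,0,0,0,0,1])

```text
t: 28.0
tool_pos: [0.6367, -0.179, 0.0416]
tcp_rot: [179.9, 0.0, 89.2]
force: [0.0, 0.1, 0.1]
grip_width: 0.0074
```

```bash
python3 - <<'E'
from h import *
o=robot.get_obs();print(o["tool_pos"],o["tcp_rot"],o["force"],o["grip_width"])
sc=vision.read_camera("scene")
b=cv2.resize(sc[170:260,270:390,::-1],None,fx=5,fy=5,interpolation=cv2.INTER_CUBIC)
y=np.radians(-.8);d=np.array([np.cos(y),np.sin(y),0]);e=np.array([np.sin(y),-np.cos(y),0])
for u,s in((-14,55),(-14,-50),(19,-50)):
    p=(proj("scene",np.array([.636,-.193,o["tool_pos"][2]-.0036+.008])+d*s/1000+e*u/1000)[0]-[270,170])*5;print(u,s,p.round())
    cv2.circle(b,tuple(int(v) for v in p),3,(0,0,255),-1)
cv2.imwrite("pics/c11.png",b)
E
```

```text
[ 0.63670557 -0.17900974  0.04161329] [1.79942092e+02 1.79836666e-02 8.91875408e+01] [0.01505721 0.11860518 0.07538325] 0.00738276147619839
-14 55 [351.  94.]
-14 -50 [221. 168.]
19 -50 [267. 198.]
```

View pics/c11.png

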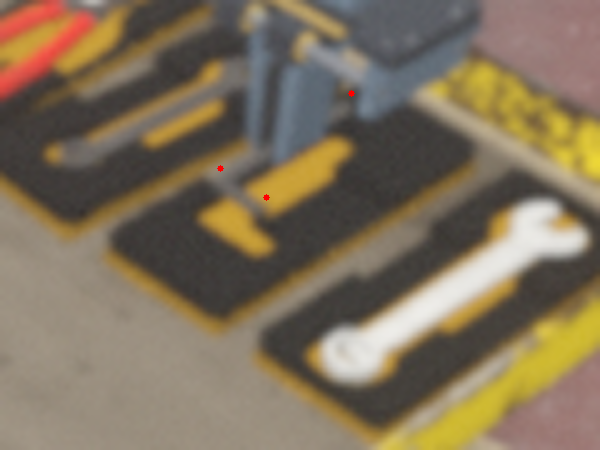

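The key's corner (≈(215,178)) and foot tip (≈(268,207)) match the prediction, apart from the same 2 px downward bias in the scene view as before. I lower it.

Call:
play_rows(motion=[0,0,-0.012,0,0,0,1,0,0,-0.008,0,0,0,1,0,0,-0.004,0,0,0,1,0,0,-0.001,0,0,0,1,0,0,0,0,0,0,1,0,0,0,0,0,0,1])

```text
t: 28.65
tool_pos: [0.6362, -0.179, 0.0158]
tcp_rot: [180.0, 0.0, 89.2]
force: [-0.6, 1.0, -0.8]
grip_width: 0.0084
```

Call:
play_rows(motion=[0,0,-0.001,0,0,0,1,0,0,0,0,0,0,0.6,0,0,0,0,0,0,0.3,0,0,0,0,0,0,0.3,0,0,0,0,0,0,0.3,0,0,0.02,0,0,0,0.3,0,0,0.04,0,0,0,0.3,0,0,0.045,0,0,0,0.3,0,0,0.045,0,0,0,0.3,0,0,0.03,0,0,0,0.3])

```text
t: 29.65
tool_pos: [0.6368, -0.1792, 0.1981]
tcp_rot: [179.8, 0.0, 89.2]
force: [0.0, 0.5, -0.9]
grip_width: 0.0322
```

Call:
play_rows(motion=[-0.0186,0.0379,0,0,0,-0.8,0,-0.0186,0.0379,0,0,0,-0.8,0,-0.0186,0.0379,0,0,0,-0.8,0,-0.0186,0.0379,0,0,0,-0.8,0,-0.0186,0.0379,0,0,0,-0.8,0,-0.0186,0.0379,0,0,0,-0.8,0,-0.0186,0.0379,0,0,0,-0.8,0,-0.0186,0.0379,0,0,0,-0.8,0,-0.0186,0.0379,0,0,0,-0.8,0,-0.0186,0.0379,0,0,0,-0.8,0])

```text
t: 30.65
tool_pos: [0.4491, 0.2014, 0.1949]
tcp_rot: [180.0, -0.0, 41.0]
force: [0.4, 0.4, -0.3]
grip_width: 0.0457
```

Call:
play_rows(motion=[0,0,0,0,0,0,0,0,0,0,0,0,0,0,0,0,0,0,0,0,0])

```text
t: 30.95
tool_pos: [0.4504, 0.1995, 0.1947]
tcp_rot: [180.0, -0.0, 41.2]
force: [0.5, -0.4, 0.2]
grip_width: 0.0457
```

```bash
python3 - <<'E'
from meas import *
im=top();cv2.imwrite("top7.png",im[:,:,::-1]);sc=vision.read_camera("scene")
a=cv2.resize(im[112:196,215:360,::-1],None,fx=3,fy=3,interpolation=cv2.INTER_CUBIC)
b=cv2.resize(sc[150:270,250:410,::-1],None,fx=2.2,fy=2.2,interpolation=cv2.INTER_CUBIC)
h=max(len(a),len(b))
cv2.imwrite("pics/c12.png",np.hstack([cv2.copyMakeBorder(k,0,h-len(k),0,0,0) for k in(a,b)]))
o=robot.get_obs();print(o["tool_pos"],o["force"],np.abs(o["qd"]).max())
def loc(name,roi,mask,z,org,th):
    x,y,w,h=roi;c=im[y:y+h,x:x+w].astype(int);ys,xs=np.nonzero(mask(c))
    q=plane("top",np.c_[xs+x,ys+y],z)[:,:2]-org;t=np.radians(th)
    l=q@np.array([[np.sin(t),-np.cos(t)],[np.cos(t),np.sin(t)]]).T*1e3
    print(name,l.min(0).round(1),l.max(0).round(1),"mid",((l.min(0)+l.max(0))/2).round(1))
grey=lambda c:(c.max(2)-c.min(2)<35)&(c.max(2)>62)
loc("s17",(327,120,24,70),lambda c:c.min(2)>120,.017,(.6355,-.3),-1)
loc("s13",(262,129,18,58),grey,.016,(.6342,-.0923),-2.9)
loc("hex",(290,134,24,46),grey,.017,(.636,-.193),-.8)
E
```

```text
[0.45053254 0.19921921 0.19464933] [0.53796178 0.3574604  0.28982712] 0.23217016016025233
s17 [-18.8 -91.5] [21.2 98.2] mid [1.2 3.3]
s13 [-20.6 -85.1] [19.7 83.2] mid [-0.4 -0.9]
hex [-28.6 -63.6] [28.1 60.5] mid [-0.3 -1.5]
```

View pics/c12.png

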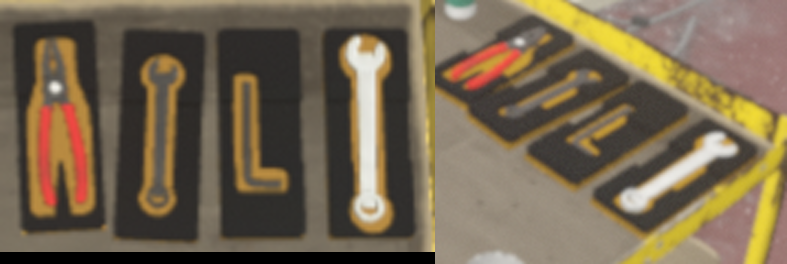

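All four tools lie in their own cut-outs with yellow showing around each. The robot is clear, so I hand in.

```bash
python3 -c "
from rig import job;print(job.sign_off())"
```

```text
the job is handed in; nothing more can be done
None
```

All four tools are back in their own foam inserts, and I handed the job in at about 31 s. I carried the two spanners, the pliers and the hex key over one at a time, and lowered each one without resistance.

**Last checks**
- **Fit:** the final pictures show every tool flat in the right cut-out, with the yellow floor visible around it.
- **Offsets:** spanner_17 is about 2–3.5 mm off centre and the pliers about 2–3 mm, against the 12 mm allowed.
- **Spanner_13 and hex key:** these looked centred. My numbers for them (1–1.5 mm) are not reliable, because the colour mask also picked up the edges of the cut-outs.
- **Height and tilt once seated:** I judged these from the pictures and from how far the gripper lowered each tool; I did not measure them directly.
- **Glue bottle and tin:** the robot kept clear of both and I saw no contact. I did not measure their positions again at the end.

**Disagreements**
- The scene camera read about 2 pixels (roughly 5 mm) away from where I expected the held tools. I put this down to its calibration and relied on the top camera.
- The pliers gripped at 42 mm, where the description says 48 mm.
- The hex key gripped at 8 mm, where the description says its arm is 10 mm wide.

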